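Fit the matching flange to the drive and lock it with the pin spanner

ROBOT

A 7-joint arm with a two-finger parallel gripper is mounted at the origin on a cart in front of the work surface, level with it; the furniture and walls round the work are solid. World frame = base frame: x ahead of the robot, y to its left, z up, the work surface at z = 0. Lengths are in m, angles in rad, forces in N, time in s.
With the tool pointing down it reaches from about 0.4 to 0.85 m from the base axis. Payload 4.5 kg.
Tool frame: the origin (TCP) lies on the centre line of the jaws, within the pads' length; the fingertips stand r.tips_ahead ahead of it and the grasp point (between the pads) is the TCP (r.tips_ahead is the distance from the TCP to the fingertips, in m); z points along the fingers, y is the direction in which the jaws open and shut (so a half turn about z gives the same grasp; the last joint's range is limited). The gripper opens to 88 mm and grips with 3 to 60 N. Pads are 18 mm wide; open, the fingers measure 123 mm over their backs; the gripper's body (75 mm by 187 mm) begins 45 mm behind the grasp point.
Start: joints at [-1.09, 0.689, -0.195, 1.565, 0.157, 0.902, -0.215], TCP at [0.27, 0.564, 0.258] pointing down, gripper open.
Joint ranges: [-3.01, 3.01], [-0.46, 2.08], [-1.47, 1.51], [0.13, 2.56], [-1, 4.14], [0.04, 2.09], [-2.66, 2.66]. Speed limits (rad/s): [2.57, 2.57, 3.14, 3.14, 3.14, 3.14, 3.14].

INTERFACE

Orientations are given as a unit quaternion [x, y, z, w].
In Python, from plant import r gives the robot as it stands.
- The arm moves only by the shell command python3 -m inch 'ROWS' [FORCE]. ROWS is JSON, a list of rows, each a list of 5 numbers: the shift along the world's x, y, z in units of 25 mm (1.0 is 25 mm), then the turn about the world's z in units of 6 degrees (1.0 is 6 degrees), then the finger opening in mm, from 0 to 88.1. A call has 1 to 5 rows; each row shifts and turns the commanded pose from where the row before left it; what a row does not reach is not made up. A row lasts 1/10 s, in which the tool goes at most 50 mm and 8.59 degrees, less where a joint would pass 70% of its speed; a pose out of reach is approached as far as the arm can. A call is refused whole if a number of a shift passes 1 or a number of a turn 1, either way. A call with a gripper value outside its range is refused whole. The fingers move at their own pace and stop on an object; FORCE is the grip in N (left out, the last holds). Time passes only in rows, so rows that do not move let the fingers close. It gives the time, the measured TCP pose, the force and the opening at its end, in the units of the state.
- r.get_state(): the state, without advancing time (a new reading comes with each control period).
- r.snapshot(name): name is "scene" or "side" or "wrist"; returns a dict with "pixels" (420x560x3 uint8, red, green, blue), "range_z" (420x560 float32, m along the optical axis (not along the pixel's ray), 0 where there is no reading), "K" (3x3 intrinsics, pixels), "position" and "attitude" of the camera in the world. Camera axes: x right, y up, looking along -z (the intrinsics and any distortion apply to the point x, -y, -z); pixel columns grow to the right and rows downward; lengths in m; the calibration is good to about 2 mm. A picture is of the moment at which its call begins.
- r.finish_job(): hands the job in, once; it reports no verdict.
The state is a dict: "clock": time; "q": joint angles; "qd": joint speeds; "joint_torque": joint torques, N m; "tool_pos": TCP position; "eef_rot": TCP orientation; "contact_force": force on the tool from outside, world axes, zero at the start; "moment": the same for the moment, N m; "opening": opening from 0.0 (shut) to 1.0 (fully open).
Only numpy, scipy, OpenCV 4.12 (cv2) and the standard library are available. Lean on these libraries where they do the work, as an engineer would, in place of code of your own. Each camera call takes 0.05 s, during which the arm holds its last target. There are 200 camera calls.

TASK

Of the three square flanges on the bench, take the one whose bolt holes match the four studs of the drive base, set it over the studs so that it lies fully down and flat on the plate, and let go of it. Then take the red-handled pin spanner from its stand, pass it down the flange's sleeve, engage its two pins in the holes of the recessed brass ring and turn the ring clockwise (seen from above) as far as its stop; leave the spanner standing in the ring. Leave the other two flanges where they are and do not shift or knock over anything else on the bench.

Things in the scene. Friction and masses are not known exactly. Their poses are not given: they have to be found in the camera images.
- drive_base: Fixed low drive, 124 x 124 mm, white with an aluminium top plate at z = 40 mm. Origin: centre of its underside; z up. Four dark studs, 8 mm thick with rounded tips, stand 14 mm above the plate, centred at x = +-39, y = +-27 mm of its frame. A round pocket of 60 mm in the plate's middle holds the brass clamping ring.
- plate_centre (a point): Centre of the drive's top plate, on its surface, 40 mm above the bench; axes as drive_base.
- ring_centre (a point): Centre of the brass clamping ring's upper face, 38 mm above the bench (2 mm below the plate). The ring is 57 mm wide and 9 mm thick; its two through holes, 12.5 mm wide, lie 15 mm either side of the centre. Fully engaged, the spanner's body rests on this face, its pins 8 mm in, and its disc clears the sleeve by 6 mm.
- ring_hole_a (a point): Centre of one pin hole's mouth in the ring; it turns with the ring.
- ring_hole_b (a point): Centre of the other pin hole's mouth.
- lock_ring (a joint): Turn of the clamping ring, rad, growing clockwise as seen from above: 0 free, 1.05 at its stop (locked). It starts between 0 and 0.25. At value q the line through its two holes points (0.524 - q) rad counterclockwise from the drive's x axis. It turns about the vertical axis through plate_centre against a friction of about 0.12 N m and stays where it is left; the pins have about 0.18 rad of play.
- flange_oblong: Square flange of bare aluminium, 100 x 100 x 10 mm, with a black square sleeve standing up from its middle (outside 56 x 56 mm, walls 5 mm, inside 46 mm, top 50 mm above the underside), 250 g. Origin: centre of the underside; z up; the plate's and sleeve's sides are parallel to its x and y. Four through holes of 11 mm in the plate, centred at x = +-39, y = +-27 mm.
- flange_square: Square flange of bare aluminium, 100 x 100 x 10 mm, with a black square sleeve standing up from its middle (outside 56 x 56 mm, walls 5 mm, inside 46 mm, top 50 mm above the underside), 250 g. Origin: centre of the underside; z up; the plate's and sleeve's sides are parallel to its x and y. Four through holes of 11 mm in the plate, centred at x = +-39, y = +-39 mm.
- flange_narrow: Square flange of bare aluminium, 100 x 100 x 10 mm, with a black square sleeve standing up from its middle (outside 56 x 56 mm, walls 5 mm, inside 46 mm, top 50 mm above the underside), 250 g. Origin: centre of the underside; z up; the plate's and sleeve's sides are parallel to its x and y. Four through holes of 11 mm in the plate, centred at x = +-39, y = +-14 mm.
- spanner_stand: Fixed grey block, 72 x 72 x 70 mm with an 84 mm foot, with a 47 mm round hole in which the spanner hangs. Origin: centre of its underside.
- pin_spanner: Two-pin spanner, upright, 124 mm tall, 250 g. Origin: midway between the lower ends of its two pins; z up the shaft. Pins 7 mm thick and 8 mm long, with rounded ends, at x = +-15 mm, below a steel body 42 mm wide that tapers to 32 mm at z = 8 mm; a disc 54 mm wide from z = 66 to 71 mm carries it on the stand's top (pins then 4 mm above the bench); red bar handle 64 mm along x, 16 mm along y, from z = 100 to 124 mm, on a 22 mm stem.
- spanner_handle (a point): Centre of the red handle bar, 112 mm above the spanner's origin; axes as pin_spanner.
- foil_7: Foil-wrapped flask, 58 x 64 x 137 mm, standing loose: a bystander. Origin: centre of its underside.
- foil_13: Foil-wrapped flask, 58 x 65 x 153 mm, standing loose: a bystander. Origin: centre of its underside.
- foil_b: Foil-wrapped flask, 58 x 65 x 127 mm, standing loose: a bystander. Origin: centre of its underside.
- flask_amber_3: Conical flask with amber contents, 52 x 52 x 85 mm, standing loose: a bystander. Origin: centre of its underside.
- foil_17: Foil-wrapped flask, 58 x 63 x 131 mm, standing loose: a bystander. Origin: centre of its underside.
- rubber_bulb: Red rubber pipette bulb, 51 x 51 x 76 mm, standing loose: a bystander. Origin: centre of its underside.
- foil_2: Foil-wrapped flask, 58 x 54 x 108 mm, standing loose: a bystander. Origin: centre of its underside.
- foil_16: Foil-wrapped flask, 58 x 55 x 112 mm, standing loose: a bystander. Origin: centre of its underside.

How it is judged:
On the way, in this order (a step that is already met when the one before it is completed fails the run):
1. the matching flange lies fully down on the stud plate, released (horizontal distance between flange_oblong and plate_centre below 0.004 m and z of flange_oblong in the frame of plate_centre between -0.003 and 0.003 m and angle between the x axis of flange_oblong and the x axis of drive_base, either way round below 0.08 rad and angle between flange_oblong's own z axis and vertical below 0.05 rad and contact force between the fingers and flange_oblong below 0.1 N), for 0.2 s.
2. the spanner's pins stand in the ring's holes with the flange in place (horizontal distance between flange_oblong and plate_centre below 0.004 m and z of flange_oblong in the frame of plate_centre between -0.003 and 0.003 m and angle between the x axis of flange_oblong and the x axis of drive_base, either way round below 0.08 rad and angle between flange_oblong's own z axis and vertical below 0.05 rad and horizontal distance between pin_spanner and ring_centre below 0.005 m and z of pin_spanner in the frame of ring_centre below -0.004 m and angle between pin_spanner's own z axis and vertical below 0.12 rad), for 0.1 s.
3. the spanner has turned the ring to its stop (all of step 2 and value of joint lock_ring above 0.92 rad), for 0.1 s.
At the end, for the whole second after the job is handed in: Matching flange on the studs: within 4 mm of centre, 3 mm of full depth, 0.08 rad of square, tilt under 0.05 rad; ring past 0.92 rad; spanner standing in the ring: pins 4 mm or more in, within 5 mm of centre, tilt under 0.12 rad; both released, at rest (all of step 3 and contact force between the fingers and flange_oblong below 0.1 N and contact force between the fingers and pin_spanner below 0.1 N and linear speed of each of pin_spanner, flange_oblong below 0.02 m/s); the robot touches nothing.
It fails at once if a bystander flask or the bulb is shifted by more than 40 mm or knocked over (distance of any of foil_7, foil_13, foil_b, flask_amber_3, foil_17, rubber_bulb, foil_2, foil_16 from where it was at the start of the episode above 0.04 m or angle between any of foil_7, foil_13, foil_b, flask_amber_3, foil_17, rubber_bulb, foil_2, foil_16's own z axis and vertical above 0.6 rad).
It fails at once if a flange that does not match is moved by more than 30 mm (distance of any of flange_square, flange_narrow from where it was at the start of the episode above 0.03 m).
It also fails if it takes over 61 s, if anything falls off the work surface, if the arm or the gripper's body presses on something with over 40 N, if the wrist force passes 120 N, or if a joint passes its speed limit or range.

## Working session

There is one attempt and no reset: what is moved stays moved. The work goes in short steps, Python scripts to look and compute and a shell command to move; the robot and the scene stay as the last step left them, time stands still between calls to the robot, and variables do not carry over. Pictures are saved under pics/ and viewed, about 8 in all and at most 12, crops included, and the job is handed in when it is done.

```bash
mkdir -p pics
cat > h.py <<'E'
import numpy as np, cv2
from plant import r
from scipy.spatial.transform import Rotation as R
def snap(n):
    s=r.snapshot(n); return s
def cloud(s):
    K=np.array(s["K"]);d=s["range_z"];v,u=np.mgrid[:d.shape[0],:d.shape[1]]
    P=np.stack([(u-K[0,2])/K[0,0]*d,-(v-K[1,2])/K[1,1]*d,-d],-1)
    a=np.array(s["attitude"]); M=R.from_quat(a).as_matrix() if a.size==4 else a.reshape(3,3)
    W=P@M.T+np.array(s["position"]); W[d==0]=np.nan; return W
def save(s,n): cv2.imwrite("pics/"+n,s["pixels"][:,:,::-1])
E
python3 - <<'E'
from h import *
for n in ["scene","side"]:
    s=snap(n); save(s,n+"0.png"); np.savez("/tmp/%s0.npz"%n,W=cloud(s),**s); print(n,s["position"],s["attitude"],s["K"],[k for k in s])
print(r.get_state(),r.tips_ahead)
E
ls
```

```text
scene [0.00615116 1.08305112 1.18157936] [-0.09320504  0.40399676  0.88240286 -0.22240646] [[467.06956827   0.         274.90150543]
 [  0.         467.06956827 206.48479841]
 [  0.           0.           1.        ]] ['pixels', 'range_z', 'K', 'position', 'attitude']
side [ 0.55262667 -1.02129802  0.84187875] [ 0.46016745  0.00206094 -0.00573365  0.88781124] [[453.56765082   0.         281.6613429 ]
 [  0.         453.56765082 212.01136705]
 [  0.           0.           1.        ]] ['pixels', 'range_z', 'K', 'position', 'attitude']
{'clock': 0.1, 'q': array([-1.09021302,  0.68993384, -0.19454134,  1.56625493,  0.15729736,
        0.90254032, -0.21507382]), 'qd': array([-0.00040325, -0.0023111 , -0.00122825, -0.002137  ,  0.00147047,
       -0.00013552, -0.0003415 ]), 'joint_torque': array([-3.82614322e-03, -5.28500605e+01, -1.27140373e+00, -1.53836453e+01,
       -5.25030470e-02,  2.01381619e-03,  3.75467414e-05]), 'tool_pos': array([0.26982832, 0.5631303 , 0.25696575]), 'eef_rot': array([ 2.21480111e-01,  9.75164499e-01, -8.61099741e-04, -1.36780483e-04]), 'contact_force': array([0.41603683, 0.15671479, 0.25231067]), 'moment': array([ 0.01034956,  0.00916892, -0.00430842]), 'opening': 1.0007196196227037} 0.019
h.py
pics
```

View pics/scene0.png

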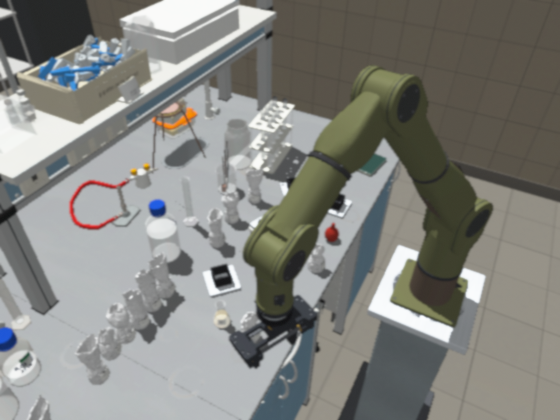

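View pics/side0.png

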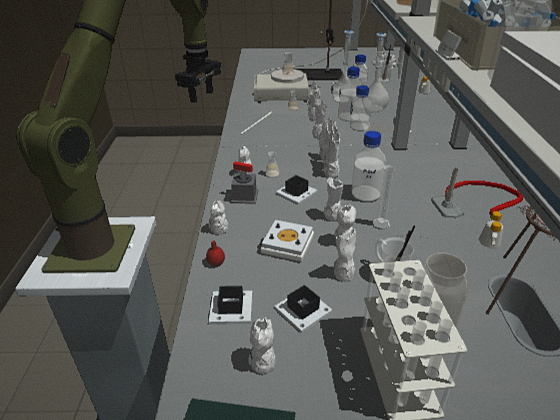

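Run:
```python
from h import *
z=np.load("/tmp/side0.npz"); p=z["pixels"][:,:,::-1]; W=z["W"]
a=[(270,160),(200,275),(265,275),(250,205)]
t=[cv2.resize(p[y:y+60,x:x+80],(400,300),interpolation=cv2.INTER_CUBIC) for x,y in a]
cv2.imwrite("pics/crops.png",np.vstack([np.hstack(t[:2]),np.hstack(t[2:])]))
def rect(box,lo,hi):
    x0,y0,x1,y1=box; w=W[y0:y1,x0:x1].reshape(-1,3); w=w[(w[:,2]>lo)&(w[:,2]<hi)]
    return len(w),w.mean(0).round(4),cv2.minAreaRect(w[:,:2].astype(np.float32))
for n,b in dict(f1=(270,160,325,215),f2=(200,275,258,330),f3=(270,275,336,335)).items():
    print(n,rect(b,.044,.056),rect(b,.006,.014))
print("base",rect((250,210,325,270),.036,.045)); print("stand",rect((225,165,262,206),.064,.073)); print("handle",rect((225,150,262,180),.098+.004,.14))
for q in [(243,166),(216,220),(215,255),(272,165),(262,345),(244,152),(333,205),(330,160),(345,240)]:print(q,W[q[1],q[0]].round(3))
```

```text
f1 (116, array([0.5892, 0.3054, 0.0483]), ((0.5673390626907349, 0.3270115554332733), (0.06120710074901581, 0.18607336282730103), 39.933143615722656)) (272, array([0.6002, 0.2702, 0.0095]), ((0.6385596394538879, 0.3270612955093384), (0.22389930486679077, 0.2026522159576416), 17.438182830810547))
f2 (190, array([ 0.4257, -0.2417,  0.0483]), ((0.42607277631759644, -0.24035628139972687), (0.05602496489882469, 0.0599474161863327), 0.6552577614784241)) (755, array([ 0.4285, -0.2519,  0.0096]), ((0.42603015899658203, -0.2399466335773468), (0.10016369074583054, 0.10521302372217178), 0.2220783680677414))
f3 (216, array([ 0.6026, -0.2522,  0.0482]), ((0.6029412150382996, -0.25047552585601807), (0.058626722544431686, 0.05713957920670509), 40.53525161743164)) (672, array([ 0.6019, -0.269 ,  0.0096]), ((0.6397939324378967, -0.2214210033416748), (0.1967860758304596, 0.10322064161300659), 38.04048156738281))
base (947, array([ 0.5696, -0.0029,  0.0392]), ((0.5696989893913269, 0.0018690600991249084), (0.12292726337909698, 0.11776015907526016), 71.35436248779297))
stand (187, array([0.4303, 0.253 , 0.0692]), ((0.4286957085132599, 0.26399821043014526), (0.08061815798282623, 0.07338225841522217), 86.24771881103516))
handle (164, array([0.4284, 0.263 , 0.1179]), ((0.41594651341438293, 0.3184867203235626), (0.05596940591931343, 0.16655424237251282), 12.36750316619873))
(243, 166) [0.433 0.25  0.127]
(216, 220) [0.361 0.062 0.052]
(215, 255) [ 0.374 -0.089  0.045]
(272, 165) [0.523 0.396 0.047]
(262, 345) [ 0.512 -0.435  0.104]
(244, 152) [0.426 0.402 0.097]
(333, 205) [0.712 0.125 0.057]
(330, 160) [0.727 0.386 0.07 ]
(345, 240) [ 0.71  -0.148  0.139]
```

View pics/crops.png

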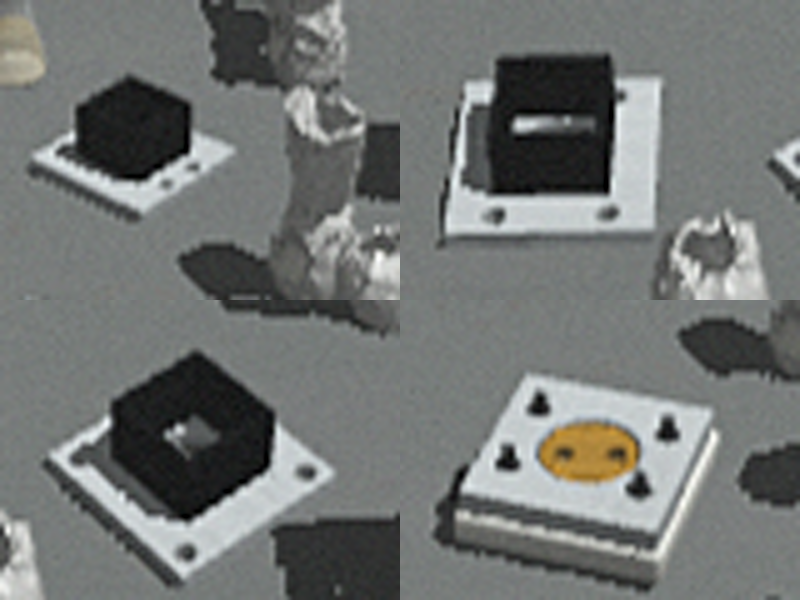

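```bash
python3 -m inch '[[0.5,-1,0,-0.67,88],[0.5,-1,0,-0.67,88],[0.5,-1,0,-0.67,88],[0.5,-1,0,-0.67,88],[0.5,-1,0,-0.67,88]]' 
python3 -m inch '[[0.5,-1,0,-0.67,88],[0.5,-1,0,-0.67,88],[0.5,-1,0,-0.67,88],[0.5,-1,0,-0.67,88],[0.5,-1,0,-0.67,88]]' 
python3 -m inch '[[0.5,-1,0,-0.67,88],[0.5,-1,0,-0.67,88],[0.5,-1,0,-0.67,88],[0.5,-1,0,-0.67,88],[0.5,-1,0,-0.67,88]]' 
python3 -m inch '[[0,-1,0,-0.67,88],[-0.1,-1,0,0,88],[-0.1,-1,0,0,88],[-0.1,-1,0,0,88],[-0.1,-1,0,0,88]]'
python3 - <<'E'
from h import *
s=snap("wrist"); print(s["position"],s["attitude"]); save(s,"w1.png"); np.savez("/tmp/w1.npz",W=cloud(s),**s)
st=r.get_state();print(st["clock"],st["q"].round(2),st["tool_pos"],R.from_quat(st["eef_rot"]).as_matrix()[:,1])
E
```

```text
clock: 0.6
tool_pos: [0.3328, 0.4374, 0.2574]
eef_rot: [0.39, 0.921, -0.0, -0.0]
contact_force: [-0.3, 0.8, 1.1]
opening: 1.0
clock: 1.1
tool_pos: [0.3952, 0.3125, 0.2575]
eef_rot: [0.544, 0.839, -0.0, -0.0]
contact_force: [-0.1, -0.3, -0.0]
opening: 0.998
clock: 1.6
tool_pos: [0.4577, 0.1876, 0.2575]
eef_rot: [0.682, 0.731, -0.0, -0.0]
contact_force: [0.3, -0.4, 0.7]
opening: 1.001
clock: 2.1
tool_pos: [0.4471, 0.0627, 0.2576]
eef_rot: [0.707, 0.708, -0.0, -0.0]
contact_force: [-0.6, -0.5, 1.0]
opening: 0.995
[0.44690236 0.13167633 0.38497968] [-1.32418431e-01  1.83058501e-04  6.61077930e-04  9.91193669e-01]
2.15 [-0.28  0.47  0.07  2.08 -0.05  0.6  -0.18] [0.44626368 0.05780063 0.25757455] [ 0.99998818 -0.00449637 -0.0018495 ]
```

View pics/w1.png

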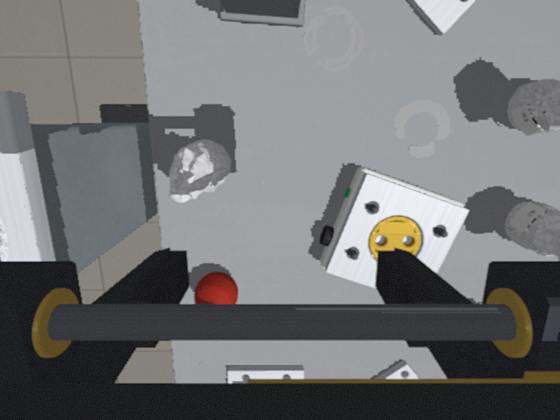

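```bash
cat >> h.py <<'E'
def ray(s,u,v,z):
    K=np.array(s["K"]);M=R.from_quat(s["attitude"]).as_matrix();d=M@np.array([(u-K[0,2])/K[0,0],-(v-K[1,2])/K[1,1],-1]);p=np.array(s["position"]);return (p+d*(z-p[2])/d[2])
E
python3 - <<'E'
from h import *
s=np.load("/tmp/w1.npz"); W=s["W"]; im=s["pixels"].astype(int)
x=W[165:300,320:470].reshape(-1,3); x=x[(abs(x[:,2]-.040)<.005)&(np.hypot(*(x[:,:2]-[.57,.002]).T)<.1)]
print(len(x),x[:,2].mean(),cv2.minAreaRect(x[:,:2].astype(np.float32)))
y=(im[:,:,0]>150)&(im[:,:,2]<90); y[:190]=0;y[290:]=0;y[:,:360]=0;y[:,430:]=0
v,u=np.nonzero(y); P=np.array([ray(s,a,b,.038) for a,b in zip(u,v)])
print("ring",cv2.minEnclosingCircle(P[:,:2].astype(np.float32)), cv2.minAreaRect(P[:,:2].astype(np.float32)))
st=[ray(s,*q,.052)[:2].round(4) for q in [(372,206),(440,230),(352,252)]];print(st)
for i,j in((0,1),(0,2)): d=st[j]-st[i];print(np.linalg.norm(d),np.degrees(np.arctan2(d[1],d[0])))
print("c from studs",(st[1]+st[2])/2)
h=[ray(s,*q,.038)[:2] for q in [(380,240),(407,240)]];d=h[1]-h[0];print(h,np.linalg.norm(d),np.degrees(np.arctan2(d[1],d[0])))
E
```

```text
8291 0.04001023264459377 ((0.569288432598114, 0.004336267709732056), (0.11620189249515533, 0.11709021776914597), 70.73698425292969)
ring ((0.569075882434845, 0.00501126516610384), 0.028493423014879227) ((0.5687701106071472, 0.009512176737189293), (0.0553770437836647, 0.046092044562101364), 6.605289936065674)
[array([0.5384, 0.047 ]), array([0.6105, 0.0215]), array([ 0.5209, -0.0031])]
0.07647653234816552 -19.47743686940131
0.05306844636881693 -109.25437966473906
c from studs [0.5657 0.0092]
[array([0.55360952, 0.00529644]), array([0.58294271, 0.00533921])] 0.029333220286026453 0.08354972087785438
```

```bash
python3 -m inch '[[0,-1,0,0,88],[-0.1,-1,0,0,88],[-0.1,-1,0,0,88],[-0.1,-1,0,0,88],[-0.1,-1,0,0,88]]'
python3 -m inch '[[0,-1,0,0,88],[-0.1,-1,0,0,88],[-0.1,-1,0,0,88],[0,-0.5,0,0,88],[0,0,0,0,88]]'
python3 - <<'E'
from h import *
s=snap("wrist"); save(s,"w2.png"); np.savez("/tmp/w2.npz",W=cloud(s),**s)
st=r.get_state();print(st["clock"],st["q"].round(2),st["tool_pos"],R.from_quat(st["eef_rot"]).as_matrix()[:,1])
E
```

```text
clock: 2.65
tool_pos: [0.4372, -0.0621, 0.2576]
eef_rot: [0.707, 0.708, -0.0, -0.0]
contact_force: [1.1, 0.2, 0.1]
opening: 1.0
clock: 3.15
tool_pos: [0.4324, -0.1502, 0.2577]
eef_rot: [0.708, 0.706, -0.0, 0.0]
contact_force: [-0.2, 1.2, -0.1]
opening: 1.0
3.2 [ 0.21  0.48  0.03  2.06 -0.02  0.61  0.25] [ 0.4325981  -0.14866093  0.25762205] [ 9.99999875e-01  4.98375870e-04 -4.67052262e-05]
```

View pics/w2.png

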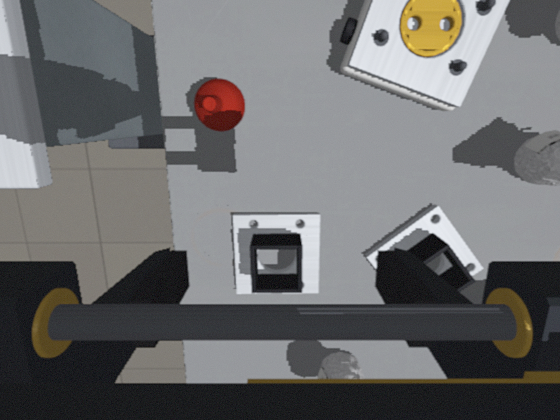

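Run:
```python
from h import *
s=np.load("/tmp/w2.npz"); W=s["W"]; im=s["pixels"].astype(int)
h=[ray(s,*q,.038)[:2] for q in [(413,23),(447,24)]];d=h[1]-h[0];print("holes",sum(h)/2,np.linalg.norm(d),np.degrees(np.arctan2(d[1],d[0])))
st=[ray(s,*q,.052)[:2].round(4) for q in [(381,36),(457,65),(486,6)]];print(st,"c",(st[0]+st[2])/2)
for i,j in((0,1),(1,2)): d=st[j]-st[i];print(np.linalg.norm(d),np.degrees(np.arctan2(d[1],d[0])))
y=(im[:,:,0]>150)&(im[:,:,2]<90); y[100:]=0;y[:,:360]=0
v,u=np.nonzero(y); P=np.array([ray(s,a,b,.038) for a,b in zip(u,v)]).astype(np.float32)
print("ring",cv2.minEnclosingCircle(P[:,:2]))
x=W[205:300,225:325].reshape(-1,3)
a=x[abs(x[:,2]-.01)<.003];b=x[abs(x[:,2]-.05)<.004]
for k in (a,b): print(len(k),k[:,2].mean(),cv2.minAreaRect(k[:,:2].astype(np.float32)))
h=[ray(s,*q,.01)[:2] for q in [(254,223.5),(299.5,223.5)]];d=h[1]-h[0];print("fl holes",h,np.linalg.norm(d),np.degrees(np.arctan2(d[1],d[0])))
```

```text
holes [0.56930119 0.00370348] 0.03147653919661145 -1.6375691018274143
[array([ 0.5211, -0.0097]), array([ 0.5922, -0.0339]), array([0.6112, 0.014 ])] c [0.56615 0.00215]
0.07510559233505845 -18.796812092630084
0.05153067047885172 68.36376707807399Traceback (most recent call last):
  File "<stdin>", line 8, in <module>
cv2.error: OpenCV(4.12.0) /io/opencv/modules/imgproc/src/shapedescr.cpp:201: error: (-215:Assertion failed) count >= 0 && (depth == CV_32F || depth == CV_32S) in function 'minEnclosingCircle'
```

Run:
```python
from h import *
s=np.load("/tmp/w2.npz"); W=s["W"]; im=s["pixels"].astype(int)
y=(im[:,:,0]>150)&(im[:,:,2]<90); y[100:]=0;y[:,:360]=0
v,u=np.nonzero(y); P=np.array([ray(s,a,b,.038)[:2] for a,b in zip(u,v)],np.float32)
print("ring",cv2.minEnclosingCircle(P))
f=lambda k:cv2.minAreaRect(np.ascontiguousarray(k[:,:2],dtype=np.float32))
x=W[205:300,225:325].reshape(-1,3)
for k in (x[abs(x[:,2]-.01)<.003],x[abs(x[:,2]-.05)<.004]): print(len(k),k[:,2].mean(),f(k))
x=W[:115,330:].reshape(-1,3);x=x[(abs(x[:,2]-.04)<.004)&(np.hypot(*(x[:,:2]-[.57,.003]).T)<.1)];print("plate(cut)",len(x),f(x))
h=[ray(s,*q,.01)[:2] for q in [(254,223.5),(299.5,223.5)]];d=h[1]-h[0];print("fl holes",h,np.linalg.norm(d),np.degrees(np.arctan2(d[1],d[0])))
```

```text
ring ((0.5698920488357544, 0.003958510234951973), 0.02837764285504818)
3739 0.010403367610667742 ((0.42551830410957336, -0.23713725805282593), (0.10006102919578552, 0.10148455947637558), 0.3726288676261902)
932 0.049957414274557556 ((0.4252333343029022, -0.2363930344581604), (0.05531716346740723, 0.05624106526374817), 0.28519153594970703)
plate(cut) 10702 ((0.5665735006332397, -0.004793547093868256), (0.09759660810232162, 0.11707853525876999), 70.84685516357422)
fl holes [array([ 0.39989988, -0.19776265]), array([ 0.45263965, -0.19787767])] 0.05273989230262318 -0.12495773200870137
```

```bash
python3 -m inch '[[-0.28,-1,0,0,88],[0,-1,0,0,88],[0,-1,-0.5,0,88],[0,-0.5,-1,0,88],[0,0,-1,0,88]]'
python3 -m inch '[[0,0,-1,0,88],[0,0,-1,0,88],[0,0,-1,0,88],[0,0,-1,0,88],[0,0,0,0,88]]'
python3 - <<'E'
from h import *
st=r.get_state();print(st["clock"],st["q"].round(2),st["tool_pos"],R.from_quat(st["eef_rot"]).as_matrix()[:,1])
E
```

```text
clock: 3.7
tool_pos: [0.4265, -0.2369, 0.1948]
eef_rot: [0.707, 0.707, 0.0, 0.001]
contact_force: [-0.3, 0.5, 0.9]
opening: 1.002
clock: 4.2
tool_pos: [0.4249, -0.2336, 0.0929]
eef_rot: [0.706, 0.709, -0.0, -0.003]
contact_force: [0.0, 0.5, 0.4]
opening: 0.998
4.2 [ 0.41  0.81 -0.    2.11 -0.01  0.23  0.42] [ 0.42494852 -0.23358633  0.09293613] [ 0.9999817   0.00432187 -0.0042323 ]
```

```bash
python3 -m inch '[[0,0,-0.7,0,88],[0,0,-0.7,0,88],[0,0,-0.5,0,88],[0,0,0,0,88]]'
python3 - <<'E'
from h import *
st=r.get_state();print(st["clock"],st["q"].round(2),st["tool_pos"],R.from_quat(st["eef_rot"]).as_matrix().round(3).tolist())
E
```

```text
clock: 4.6
tool_pos: [0.4256, -0.2353, 0.0473]
eef_rot: [0.706, 0.708, 0.0, -0.001]
contact_force: [-0.1, -0.1, -1.4]
opening: 1.0
4.6 [ 0.41  0.9   0.    2.12 -0.01  0.13  0.42] [ 0.42563465 -0.23532462  0.04725995] [[-0.003, 1.0, -0.001], [1.0, 0.003, 0.001], [0.001, -0.001, -1.0]]
```

```bash
python3 -m inch '[[0,-0.06,-0.42,0,88],[0,0,0,0,88],[0,0,0,0,55],[0,0,0,0,50],[0,0,0,0,50]]' 30
python3 -m inch '[[0,0,0,0,50],[0,0,0,0,50],[0,0,0,0,50]]'
python3 - <<'E'
from h import *
st=r.get_state();print(st["clock"],st["q"].round(2),st["tool_pos"],R.from_quat(st["eef_rot"]).as_matrix().round(4).tolist(),st["opening"]*88.1)
E
```

```text
clock: 5.1
tool_pos: [0.4257, -0.2379, 0.0376]
eef_rot: [0.707, 0.708, 0.0, 0.0]
contact_force: [-0.7, -0.2, 0.8]
opening: 0.751
clock: 5.4
tool_pos: [0.4258, -0.2379, 0.0374]
eef_rot: [0.707, 0.708, 0.0, 0.0]
contact_force: [0.3, -0.1, 2.7]
opening: 0.635
5.4 [ 0.41  0.92  0.    2.11 -0.    0.11  0.42] [ 0.42575962 -0.23789707  0.03744618] [[-0.0014, 1.0, 0.0006], [1.0, 0.0014, -0.0002], [-0.0002, 0.0006, -1.0]] 55.93870682278457
```

```bash
python3 -m inch '[[0,0,0.4,0,50],[0,0,1,0,50],[0,0,1,0,50],[0,0,1,0,50],[0,0,1,0,50]]'
python3 -m inch '[[0.4,0.54,0.5,0.74,50],[0.5,0.54,0,0.74,50],[0.55,0.54,0,0.74,50],[0.55,0.54,0,0.74,50],[0.55,0.54,0,0.74,50]]'
python3 -m inch '[[0.55,0.54,0,0.74,50],[0.55,0.54,0,0.74,50],[0.55,0.54,0,0.74,50],[0.55,0.54,0,0.74,50],[0.55,0.54,0,0.74,50]]'
python3 -m inch '[[0.55,0.54,0,0.74,50],[0.55,0.54,0,0.74,50],[0.55,0.54,0,0.74,50],[0.6,0.54,0,0.74,50],[0.6,0.54,0,0.74,50]]'
python3 -m inch '[[0.5,0.54,0,0.7,50],[0,0,0,0,50],[0,0,0,0,50]]'
python3 - <<'E'
from h import *
s=snap("wrist"); save(s,"w3.png"); np.savez("/tmp/w3.npz",W=cloud(s),**s)
st=r.get_state();print(st["clock"],st["q"].round(2),st["tool_pos"],R.from_quat(st["eef_rot"]).as_matrix().round(4).tolist(),st["opening"]*88.1)
E
```

```text
clock: 5.9
tool_pos: [0.4248, -0.2375, 0.1485]
eef_rot: [0.707, 0.708, -0.0, -0.001]
contact_force: [0.2, 0.8, -3.6]
opening: 0.631
clock: 6.4
tool_pos: [0.4901, -0.1685, 0.1588]
eef_rot: [0.554, 0.832, -0.0, -0.001]
contact_force: [-0.2, 0.2, -3.8]
opening: 0.634
clock: 6.9
tool_pos: [0.559, -0.1017, 0.1596]
eef_rot: [0.384, 0.923, -0.0, -0.0]
contact_force: [1.0, -0.6, -2.9]
opening: 0.636
clock: 7.4
tool_pos: [0.6301, -0.0343, 0.1595]
eef_rot: [0.199, 0.98, -0.0, -0.0]
contact_force: [0.4, 0.3, -2.1]
opening: 0.631
clock: 7.7
tool_pos: [0.6413, -0.0218, 0.1593]
eef_rot: [0.166, 0.986, -0.0, -0.001]
contact_force: [-0.5, -0.8, -2.8]
opening: 0.631
7.75 [ 0.12  0.84 -0.28  1.59  0.31  0.76  0.93] [ 0.6409356  -0.02280785  0.15929976] [[-0.9446, 0.3283, -0.0018], [0.3283, 0.9446, -0.0014], [0.0013, -0.0019, -1.0]] 55.44945074267638
```

View pics/w3.png

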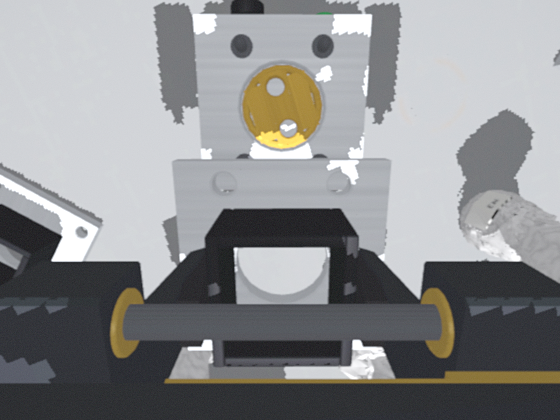

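Run:
```python
from h import *
s=np.load("/tmp/w3.npz"); W=s["W"]; im=s["pixels"]; st=r.get_state()
t=np.array([.6409,-.0228]); tx=np.array([-.9446,.3283]);ty=np.array([.3283,.9446])
T=lambda p:np.stack([(p[...,:2]-t)@tx,(p[...,:2]-t)@ty],-1)
print("flange top z",np.nanmedian(W[163:200,190:380,2]), "plate z",np.nanmedian(W[25:150,205:235,2]))
zf=np.nanmedian(W[165:195,260:310,2])
for zz,lab,pts in((zf,"fl holes",[(225.5,182.5),(338.5,182.5)]),(.0525,"studs",[(241,44),(322.5,44)]),(.038,"ring holes",[(275.5,87),(288.5,128)])):
    p=np.array([T(ray(s,*q,zz)) for q in pts]);print(lab,(p*1000).round(1).tolist(),np.linalg.norm(p[1]-p[0])*1000)
    d=p[1]-p[0];print("ang in tool",np.degrees(np.arctan2(d[0],d[1])), p.mean(0)*1000)
# edges by depth rows
for rows,z0,lab in ((range(20,150,10),.04,"plate"),(range(165,196,5),zf,"flange")):
    for v in rows:
        m=np.nonzero(abs(W[v,:,2]-z0)<.006)[0]; m=m[(m>150)&(m<420)]
        if len(m)<20: continue
        l,rr=T(ray(s,m[0]-.5,v,z0))*1000,T(ray(s,m[-1]+.5,v,z0))*1000
        print(lab,v,l.round(1),rr.round(1),"mid y",round((l[1]+rr[1])/2,2))
for u in (215,230,260,310,340,360):
    for z0,lab,a,b in((.04,"plate",0,150),(zf,"flange",152,200)):
        m=np.nonzero(abs(W[a:b,u,2]-z0)<.006)[0]+a
        print(lab,u,(T(ray(s,u,m[0]-.5,z0))*1000).round(1),end=" ")
    print()
g=im[:,:,0].astype(int)-im[:,:,2]; m=(g>60).astype(np.uint8);m[155:]=0;v,u=np.nonzero(m);P=np.array([T(ray(s,a,b,.038)) for a,b in zip(u,v)],np.float32);print("ring",cv2.minEnclosingCircle(P*1000))
```

```text
flange top z 0.13208441185988348 plate z 0.04046900377709346
fl holes [[39.8, -23.4], [39.8, 28.8]] 52.218068595170166
ang in tool 0.05422266001158452 [39.80702219  2.66430926]
studs [[114.0, -23.4], [114.0, 28.2]] 51.51993591709478
ang in tool 0.03271656016821333 [114.03463403   2.40984856]
ring holes [[89.7, -1.9], [62.1, 7.3]] 29.041331866272827
ang in tool -71.60736503922715 [75.91919693  2.67038056]
plate 20 [130.8 -56.1] [130.9  60.5] mid y 2.21
plate 30 [124.9 -55.8] [125.   60.2] mid y 2.21
plate 40 [118.9 -55.6] [119.   60.6] mid y 2.55
plate 50 [112.8 -56. ] [112.9  60.4] mid y 2.22
plate 60 [106.6 -55.7] [106.7  60.1] mid y 2.22
plate 70 [100.4 -56.1] [100.4  60.6] mid y 2.23
plate 80 [ 94.  -55.8] [94.1 60.3] mid y 2.23
plate 90 [ 87.5 -56.3] [87.6 60. ] mid y 1.89
plate 100 [ 81. -56.] [81.1 60.5] mid y 2.24
plate 110 [ 74.3 -55.7] [74.4 60.2] mid y 2.24
plate 120 [ 67.6 -56.2] [67.7 59.9] mid y 1.89
plate 130 [ 60.8 -55.9] [60.9 60.4] mid y 2.25
plate 140 [ 53.8 -56.3] [53.9 60.1] mid y 1.89
flange 165 [ 47.8 -47.7] [47.9 52.1] mid y 2.19
flange 170 [ 45.6 -47.9] [45.6 52.3] mid y 2.19
flange 175 [ 43.2 -47.7] [43.3 52. ] mid y 2.19
flange 180 [ 40.9 -47.9] [41.  52.2] mid y 2.19
flange 185 [ 38.6 -47.6] [38.7 52. ] mid y 2.19
flange 190 [ 36.2 -47.8] [36.3 52.2] mid y 2.19
flange 195 [ 33.9 -48. ] [33.9 52.4] mid y 2.19
plate 215 [134.6 -41.1] flange 215 [ 50.4 -27.8] 
plate 230 [134.7 -31.4] flange 230 [ 50.8 -20.9] 
plate 260 [134.1 -11.8] flange 260 [50.8 -7.3] 
plate 310 [134.1  20.8] flange 310 [50.8 15.4] 
plate 340 [134.1  40.4] flange 340 [50.9 29. ] 
plate 360 [134.1  53.4] flange 360 [50.9 38. ] 
ring ((76.13524627685547, 1.8649604320526123), 28.436771392822266)
```

```bash
python3 -m inch '[[-0.71,0.25,0,0,50],[-0.71,0.25,-0.4,0,50],[-0.71,0.25,-0.7,0,50],[-0.71,0.24,-0.7,0,50],[0,0,-0.5,0,50]]'
python3 -m inch '[[0,0,0,0,50],[0,0,0,0,50]]'
python3 - <<'E'
from h import *
st=r.get_state();print(st["clock"],st["tool_pos"],R.from_quat(st["eef_rot"]).as_matrix().round(4).tolist(),st["opening"]*88.1)
E
```

```text
clock: 8.25
tool_pos: [0.567, 0.0025, 0.1014]
eef_rot: [0.166, 0.986, -0.001, -0.003]
contact_force: [0.2, 0.5, -3.3]
opening: 0.635
clock: 8.45
tool_pos: [0.5721, 0.002, 0.1026]
eef_rot: [0.167, 0.986, -0.0, 0.001]
contact_force: [0.7, -0.8, -3.2]
opening: 0.631
8.45 [0.57206339 0.00198821 0.10255136] [[-0.9444, 0.3289, 0.0017], [0.3289, 0.9444, -0.0006], [-0.0018, 0.0, -1.0]] 55.62594878421842
```

```bash
for i in 1 2; do python3 -m inch '[[0,0,0,0,50]]' >/dev/null
python3 - <<'E'
from h import *
st=r.get_state();print(st["clock"],st["tool_pos"].round(4))
E
done
```

```text
8.55 [0.5723 0.0023 0.103 ]
8.65 [0.5719 0.0026 0.1029]
```

```bash
python3 -m inch '[[-0.08,-0.03,-0.2,0,50],[0,0,-0.2,0,50],[0,0,0,0,50],[0,0,0,0,50]]'; python3 -m inch '[[0,0,-0.1,0,50],[0,0,-0.1,0,50],[0,0,-0.1,0,50],[0,0,0,0,50]]';  python3 - <<'E'
from h import *
st=r.get_state();print(st["clock"],st["tool_pos"].round(4),st["contact_force"],st["moment"],st["eef_rot"])
E
```

```text
clock: 9.05
tool_pos: [0.5686, 0.0022, 0.092]
eef_rot: [0.166, 0.986, -0.0, -0.0]
contact_force: [-0.3, -0.1, -2.5]
opening: 0.633
clock: 9.45
tool_pos: [0.5685, 0.0022, 0.0843]
eef_rot: [0.166, 0.986, -0.0, -0.0]
contact_force: [-0.3, 0.7, -2.8]
opening: 0.635
9.45 [0.5685 0.0022 0.0843] [-0.31817263  0.66907568 -2.77471078] [-0.00472831  0.0321312   0.02962525] [ 1.66037900e-01  9.86119311e-01 -6.02463322e-05 -3.42572886e-04]
```

```bash
python3 -m inch '[[0.02,0,-0.1,0,50],[0,0,-0.1,0,50],[0,0,-0.06,0,50],[0,0,-0.04,0,50],[0,0,0,0,50]]';  python3 - <<'E'
from h import *
st=r.get_state();print(st["clock"],st["tool_pos"].round(4),st["contact_force"],st["moment"],st["eef_rot"])
E
```

```text
clock: 9.95
tool_pos: [0.5692, 0.0022, 0.0775]
eef_rot: [0.166, 0.986, -0.0, -0.0]
contact_force: [-1.5, -0.2, 1.5]
opening: 0.631
9.95 [0.5692 0.0022 0.0775] [-1.51537162 -0.23471606  1.52148548] [0.1153314  0.22811922 0.00873223] [ 1.66040765e-01  9.86118889e-01 -4.56691892e-05 -8.92337893e-06]
```

```bash
python3 -m inch '[[0,0,0,0,88],[0,0,0,0,88],[0,0,0,0,88],[0,0,0,0,88],[0,0,0,0,88]]'; python3 -m inch '[[0,0,0.3,0,88],[0,0,1,0,88],[0,0,1,0,88],[0,0,1,0,88],[0,0,1,0,88]]';python3 -m inch '[[0,0,1,0,88],[0,0,1,0,88],[0,0,0.8,0,88],[0,0,0,0,88],[0,0,0,0,88]]';python3 - <<'E'
from h import *
s=snap("wrist"); save(s,"w4.png"); np.savez("/tmp/w4.npz",W=cloud(s),**s)
st=r.get_state();print(st["clock"],st["q"].round(2),st["tool_pos"],st["eef_rot"])
E
```

```text
clock: 10.45
tool_pos: [0.5694, 0.0022, 0.0773]
eef_rot: [0.166, 0.986, 0.0, 0.0]
contact_force: [0.2, -0.1, 0.2]
opening: 0.999
clock: 10.95
tool_pos: [0.5692, 0.0021, 0.1863]
eef_rot: [0.166, 0.986, 0.0, 0.0]
contact_force: [0.4, -0.6, -0.3]
opening: 1.001
clock: 11.45
tool_pos: [0.5691, 0.002, 0.2549]
eef_rot: [0.166, 0.986, -0.0, 0.0]
contact_force: [0.2, -0.1, -0.1]
opening: 0.989
11.5 [ 0.11  0.63 -0.33  1.74  0.26  0.82  0.9 ] [0.56863851 0.00200146 0.2540952 ] [ 1.66058826e-01  9.86115628e-01 -2.02077939e-04 -6.28116879e-04]
```

```bash
python3 -m inch '[[-0.3,1,0,0.3,88],[-0.3,1,0,0.3,88],[-0.3,1,0,0.3,88],[-0.3,1,0,0.3,88],[-0.3,1,0,0.3,88]]'; python3 -m inch '[[-0.3,1,0,0.3,88],[-0.3,1,0,0.3,88],[-0.3,1,0,0.3,88],[-0.3,1,0,0.3,88],[-0.3,1,0,0.3,88]]';python3 -m inch '[[0,0,0,0.2,88],[0,0,0,0,88],[0,0,0,0,88]]';python3 - <<'E'
from h import *
s=snap("wrist"); save(s,"w5.png"); np.savez("/tmp/w5.npz",W=cloud(s),**s)
st=r.get_state();print(st["clock"],st["q"].round(2),st["tool_pos"],st["eef_rot"])
a=cv2.imread("pics/w4.png");b=cv2.imread("pics/w5.png");cv2.imwrite("pics/w45.png",cv2.resize(np.hstack([a[:,:],b[:,:]]),(800,300),interpolation=cv2.INTER_AREA))
E
```

```text
clock: 12.0
tool_pos: [0.5306, 0.1278, 0.2533]
eef_rot: [0.088, 0.996, -0.0, -0.001]
contact_force: [0.0, -0.2, -0.7]
opening: 0.997
clock: 12.5
tool_pos: [0.4932, 0.2527, 0.2533]
eef_rot: [0.009, 1.0, -0.001, -0.001]
contact_force: [0.3, -0.4, 0.1]
opening: 1.001
clock: 12.8
tool_pos: [0.4945, 0.2504, 0.2539]
eef_rot: [0.0, 1.0, -0.001, -0.001]
contact_force: [-0.7, -1.1, 0.0]
opening: 0.998
12.85 [-0.31  0.62 -0.39  1.78  0.31  0.81  0.71] [0.49467706 0.25032152 0.25412642] [ 6.32123146e-04  9.99999384e-01 -8.30333283e-04 -3.78155120e-04]
```

View pics/w45.png

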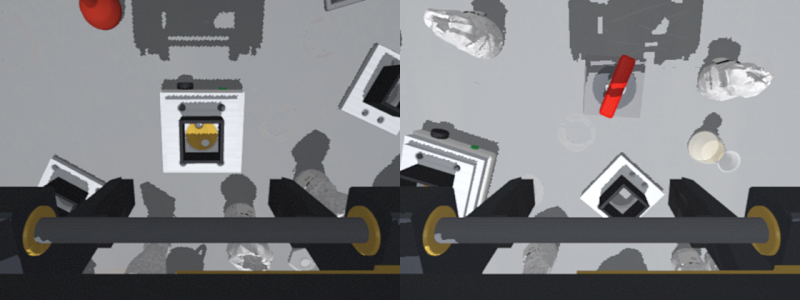

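Run:
```python
from h import *
f=lambda k:cv2.minAreaRect(np.ascontiguousarray(k[:,:2],dtype=np.float32))
s=np.load("/tmp/w4.npz"); W=s["W"];x=W[100:250,200:360].reshape(-1,3)
for lo,hi in((.085,.094),(.046,.054),(.037,.044)):
    k=x[(x[:,2]>lo)&(x[:,2]<hi)];print(len(k),np.median(k[:,2]),f(k))
s=np.load("/tmp/w5.npz"); W=s["W"];im=s["pixels"].astype(int)
m=(im[:,:,0]>120)&(im[:,:,1]<80); m[200:]=0;m[:,:250]=0;m[:,380:]=0
z=W[m];print("red",np.percentile(z[:,2],[5,50,95]),f(z[abs(z[:,2]-.128)<.005]),np.median(z,0))
v,u=np.nonzero(m&(abs(W[:,:,2]-.128)<.005));print(u.min(),u.max(),v.min(),v.max())
d=W[70:180,270:350].reshape(-1,3);d=d[abs(d[:,2]-.0735)<.0035];print("disc/stand",f(d),np.median(d[:,2]))
st=d[np.hypot(*(d[:,:2]-np.median(d[:,:2],0)).T)<.06];
```

```text
1383 0.09027160613666485 ((0.569165050983429, 0.003426540642976761), (0.05597697198390961, 0.05550249293446541), 71.05076599121094)
6053 0.05045204800376468 ((0.5698495507240295, 0.0032698288559913635), (0.10051204264163971, 0.10038343071937561), 70.89581298828125)
3935 0.040075597450760836 ((0.5700034499168396, 0.003982797265052795), (0.11628074944019318, 0.11632280051708221), 70.82080078125)
red [nan nan nan] ((0.4284725487232208, 0.2675618529319763), (0.016094062477350235, 0.06318723410367966), 68.00540161132812) [nan nan nan]
280 329 77 164
disc/stand ((0.42934903502464294, 0.2713455259799957), (0.06406466662883759, 0.0719785988330841), 86.23164367675781) 0.07186664504535706
```

Run:
```python
import cv2,numpy as np
a=cv2.imread("pics/w4.png")[110:240,210:360];b=cv2.imread("pics/w5.png")[60:190,235:385]
cv2.imwrite("pics/z45.png",cv2.resize(np.hstack([a,b]),(800,347),interpolation=cv2.INTER_CUBIC))
```

```text
(no output)
```

View pics/z45.png

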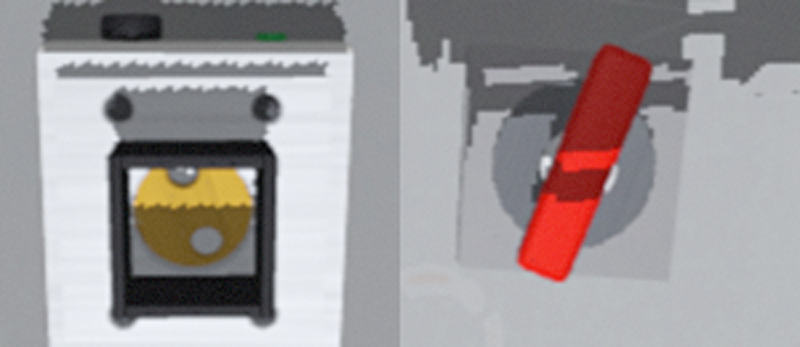

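```bash
python3 -m inch '[[-0.6,0.16,0,-0.9,88],[-0.7,0.16,0,-0.9,88],[-0.7,0.16,0,-0.9,88],[-0.65,0.16,0,-0.97,88],[0,0,-0.6,0,88]]'; python3 -m inch '[[0,0,-1,0,88],[0,0,-0.4,0,88],[0,0,0,0,88],[0,0,0,0,88],[0,0,0,0,88]]';python3 - <<'E'
from h import *
st=r.get_state();R_=R.from_quat(st["eef_rot"]).as_matrix();print(st["clock"],st["q"].round(2),st["tool_pos"].round(4),np.degrees(np.arctan2(R_[1,1],R_[0,1])),R_[:,2])
E
```

```text
clock: 13.35
tool_pos: [0.4272, 0.2686, 0.241]
eef_rot: [0.191, 0.982, 0.001, 0.001]
contact_force: [0.0, 1.2, -0.1]
opening: 0.997
clock: 13.85
tool_pos: [0.4287, 0.2683, 0.2055]
eef_rot: [0.191, 0.982, 0.001, 0.001]
contact_force: [0.3, -0.4, 0.5]
opening: 0.997
13.85 [-0.49  0.62 -0.25  1.98  0.27  0.58  0.26] [0.4287 0.2683 0.2055] 68.02221417798624 [ 0.00135267  0.00103066 -0.99999855]
```

```bash
python3 -m inch '[[0,-0.07,-0.7,0,88],[0,0,-1,0,88],[0,0,-1,0,88],[0,0,-0.5,0,88],[0,0,0,0,88]]'; python3 -m inch '[[0,0,0,0,88],[0,0,0,0,88]]'
python3 - <<'E'
from h import *
s=snap("wrist");save(s,"w6.png")
st=r.get_state();print(st["clock"],st["q"].round(2),st["tool_pos"].round(4),st["contact_force"])
E
```

```text
clock: 14.35
tool_pos: [0.4277, 0.2662, 0.124]
eef_rot: [0.19, 0.982, -0.001, -0.001]
contact_force: [0.3, -0.8, 0.1]
opening: 1.005
clock: 14.55
tool_pos: [0.4287, 0.2669, 0.1258]
eef_rot: [0.19, 0.982, 0.001, 0.001]
contact_force: [0.5, 1.0, 0.1]
opening: 0.996
14.6 [-0.54  0.76 -0.17  2.04  0.33  0.37  0.21] [0.4287 0.2669 0.1258] [0.33632892 0.04781794 0.87860483]
```

Close on the handle.

```bash
python3 -m inch '[[0,0,0,0,40],[0,0,0,0,15],[0,0,0,0,10],[0,0,0,0,10],[0,0,0,0,10]]' 50; python3 -m inch '[[0,0,0,0,10],[0,0,0,0,10],[0,0,0,0,10],[0,0,0,0,10]]'
python3 - <<'E'
from h import *
st=r.get_state();print(st["clock"],st["opening"]*88.1,st["tool_pos"].round(4),st["contact_force"],st["moment"])
s=snap("side");save(s,"s1.png")
E
```

```text
clock: 15.1
tool_pos: [0.428, 0.2664, 0.1247]
eef_rot: [0.19, 0.982, -0.0, -0.0]
contact_force: [1.0, -0.2, 0.7]
opening: 0.567
clock: 15.5
tool_pos: [0.428, 0.2664, 0.1247]
eef_rot: [0.19, 0.982, 0.0, -0.0]
contact_force: [-0.3, -0.4, -0.2]
opening: 0.204
15.5 17.949972840995056 [0.428  0.2664 0.1247] [-0.27592671 -0.38008615 -0.24300594] [ 0.02962288 -0.01078081  0.00095027]
```

```bash
python3 -m inch '[[0,0,0,0,10],[0,0,0,0,10],[0,0,0.2,0,10],[0,0,0.5,0,10],[0,0,0.8,0,10]]'; python3 -m inch '[[0,0,0.8,0,10],[0,0,0.9,0,10],[0,0,0.9,0,10],[0,0,0.6,0,10],[0,0,0,0,10]]'
python3 - <<'E'
from h import *
st=r.get_state();print(st["clock"],st["opening"]*88.1,st["tool_pos"].round(4),st["contact_force"],st["moment"])
E
```

```text
clock: 16.05
tool_pos: [0.4271, 0.2658, 0.1618]
eef_rot: [0.19, 0.982, -0.001, -0.001]
contact_force: [0.4, 0.1, -3.4]
opening: 0.177
clock: 16.55
tool_pos: [0.4287, 0.2669, 0.244]
eef_rot: [0.19, 0.982, 0.001, 0.001]
contact_force: [0.4, -0.1, -3.3]
opening: 0.175
16.55 15.396752210075173 [0.4287 0.2669 0.244 ] [ 0.37733783 -0.11781348 -3.28248507] [ 0.04890858 -0.05642759  0.02048562]
```

```bash
python3 -m inch '[[0.3,-0.6,0,0.3,10],[0.5,-0.9,0,0.3,10],[0.5,-0.9,0,0.3,10],[0.5,-0.9,0,0.3,10],[0.5,-0.9,0,0.3,10]]'; python3 -m inch '[[0.5,-0.9,0,0.3,10],[0.5,-0.9,0,0.3,10],[0.5,-0.9,0,0.3,10],[0.5,-0.9,0,0.3,10],[0.5,-0.9,0,0.3,10]]';python3 -m inch '[[0.5,-0.9,0,0.3,10],[0.34,-0.96,0,0.25,10],[0,0,0,0,10],[0,0,0,0,10],[0,0,0,0,10]]'; python3 -m inch '[[0,0,0,0,10],[0,0,0,0,10]]'
python3 - <<'E'
from h import *
st=r.get_state();R_=R.from_quat(st["eef_rot"]).as_matrix();print(st["clock"],st["q"].round(2),st["tool_pos"].round(4),np.degrees(np.arctan2(R_[1,1],R_[0,1])),R_[:,2],st["opening"]*88.1)
s=snap("side");p=s["pixels"][:,:,::-1]
cv2.imwrite("pics/s2.png",cv2.resize(p[130:270,210:370],(800,700))[:600]); np.savez("/tmp/s2.npz",W=cloud(s),**s)
s=snap("wrist");save(s,"w7.png");np.savez("/tmp/w7.npz",W=cloud(s),**s)
a=cv2.resize(p[130:250,210:370],(400,300));b=cv2.resize(s["pixels"][:,:,::-1],(400,300));cv2.imwrite("pics/sw.png",np.hstack([a,b]))
E
```

```text
clock: 17.05
tool_pos: [0.4851, 0.1601, 0.2411]
eef_rot: [0.112, 0.994, -0.001, -0.001]
contact_force: [0.7, 0.3, -3.1]
opening: 0.177
clock: 17.55
tool_pos: [0.5475, 0.0476, 0.2409]
eef_rot: [0.034, 0.999, -0.0, -0.001]
contact_force: [0.0, 0.2, -3.6]
opening: 0.176
clock: 18.05
tool_pos: [0.5682, 0.0037, 0.2416]
eef_rot: [0.005, 1.0, 0.001, -0.001]
contact_force: [0.3, 0.2, -2.2]
opening: 0.179
clock: 18.25
tool_pos: [0.5687, 0.0035, 0.2422]
eef_rot: [0.005, 1.0, 0.0, -0.0]
contact_force: [0.0, -0.3, -3.8]
opening: 0.176
18.25 [ 0.17  0.66 -0.43  1.75  0.36  0.81  1.13] [0.5687 0.0035 0.2422] 89.4542403331933 [-2.41080560e-04  3.57758363e-04 -9.99999907e-01] 15.479911549307172
```

View pics/sw.png

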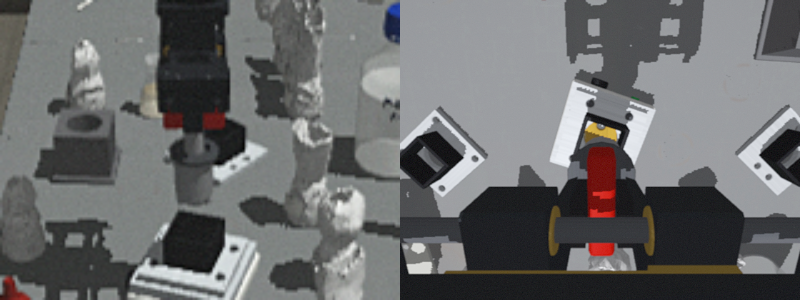

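Run:
```python
from h import *
s=np.load("/tmp/w7.npz");W=s["W"];im=s["pixels"].astype(int);t=np.array([.5687,.0035,.2422])
m=(im[:,:,0]>90)&(im[:,:,1]<60)&(im[:,:,2]<60);v,u=np.nonzero(m);k=(u>250)&(u<320);v,u=v[k],u[k]
print(u.min(),u.max(),v.min(),v.max(),"z med",np.nanmedian(W[v,u,2])-t[2])
P=np.array([ray(s,a,b,t[2]+.0033) for a,b in zip(u,v)])-t
print("x",P[:,0].min(),P[:,0].max(),"mid",(P[:,0].min()+P[:,0].max())/2,"y",np.percentile(P[:,1],[2,50,98]))
x=W[90:200,200:370].reshape(-1,3)
f=lambda k:cv2.minAreaRect(np.ascontiguousarray(k[:,:2],dtype=np.float32))
for lo,hi in((.046,.054),(.085,.094)):
    k=x[(x[:,2]>lo)&(x[:,2]<hi)];print(len(k),f(k))
d=W[150:260,220:340].reshape(-1,3);d=d[abs(d[:,2]-(t[2]-.1207+.071))<.003];print("disc",len(d),d.min(0)-t,d.max(0)-t)
```

```text
262 301 206 357 z med 0.0034670163726117087
x -0.035714434358492086 0.03142950201153916 mid -0.002142466173476465 y [-0.00571755  0.00154129  0.00880691]
4069 ((0.5567225217819214, 0.007836256176233292), (0.10022057592868805, 0.07282619923353195), 71.22123718261719)
736 ((0.559008002281189, 0.007002297788858414), (0.05594858154654503, 0.03394152224063873), 71.1695785522461)
disc 2206 [-0.02599173 -0.02536332 -0.05269131] [ 0.00370769  0.02789553 -0.04724501]
```

```bash
python3 -m inch '[[0.02,-0.02,-0.4,0,10],[0,0,-0.4,0,10],[0,0,-0.4,0,10],[0,0,-0.2,0,10],[0,0,0,0,10]]'; python3 -m inch '[[0,0,-0.2,0,10],[0,0,-0.2,0,10],[0,0,-0.2,0,10],[0,0,-0.2,0,10],[0,0,0,0,10]]';python3 -m inch '[[0,0,-0.2,0,10],[0,0,-0.2,0,10],[0,0,-0.2,0,10],[0,0,-0.2,0,10],[0,0,0,0,10]]'
python3 - <<'E'
from h import *
st=r.get_state();R_=R.from_quat(st["eef_rot"]).as_matrix();print(st["clock"],st["tool_pos"].round(4),np.degrees(np.arctan2(R_[1,1],R_[0,1])),R_[:,2].round(4),st["contact_force"],st["moment"])
E
```

```text
clock: 18.85
tool_pos: [0.5688, 0.0018, 0.206]
eef_rot: [0.006, 1.0, -0.0, -0.001]
contact_force: [-0.8, 0.3, -2.6]
opening: 0.178
clock: 19.35
tool_pos: [0.5691, 0.0018, 0.1865]
eef_rot: [0.006, 1.0, -0.0, -0.001]
contact_force: [-0.5, -0.3, -3.4]
opening: 0.178
clock: 19.85
tool_pos: [0.569, 0.0018, 0.1664]
eef_rot: [0.006, 1.0, -0.0, -0.001]
contact_force: [0.3, -0.3, -3.5]
opening: 0.177
19.85 [0.569  0.0018 0.1664] 89.36670135458591 [-1.6e-03 -1.0e-04 -1.0e+00] [ 0.27131044 -0.33212773 -3.49864106] [ 0.02850949  0.03267293 -0.00282547]
```

```bash
python3 -m inch '[[0,0.04,-0.1,0,10],[0,0,-0.15,0,10],[0,0,-0.1,0,10],[0,0,-0.1,0,10],[0,0,0,0,10]]'
python3 - <<'E'
from h import *
st=r.get_state();print(st["clock"],st["tool_pos"].round(4),st["contact_force"],st["moment"])
E
```

```text
clock: 20.35
tool_pos: [0.5693, 0.0029, 0.1556]
eef_rot: [0.006, 1.0, -0.0, -0.0]
contact_force: [0.4, 0.3, -3.3]
opening: 0.176
20.35 [0.5693 0.0029 0.1556] [ 0.3690808   0.27387994 -3.30593994] [ 0.03256886 -0.0235491  -0.0638568 ]
```

```bash
python3 -m inch '[[0,0,-0.1,0,10],[0,0,-0.08,0,10],[0,0,0,0,10],[0,0,0,0,10]]'
python3 - <<'E'
from h import *
st=r.get_state();print(st["clock"],st["tool_pos"].round(4),st["contact_force"],st["moment"])
E
```

```text
clock: 20.75
tool_pos: [0.5695, 0.0029, 0.1515]
eef_rot: [0.006, 1.0, 0.0, -0.0]
contact_force: [0.6, 0.5, -3.0]
opening: 0.176
20.75 [0.5695 0.0029 0.1515] [ 0.5877322   0.47676476 -3.04888273] [ 0.01968198 -0.01004757 -0.04293402]
```

```bash
python3 -m inch '[[0,0,0,-0.5,10],[0,0,0,-0.8,10],[0,0,0,-0.8,10],[0,0,0,-0.8,10],[0,0,0,-0.8,10]]';python3 -c "
from h import *
st=r.get_state();print(st['tool_pos'].round(4),st['contact_force'].round(1),st['moment'].round(3),st['q'].round(2))"
python3 -m inch '[[0,0,0,-0.8,10],[0,0,0,-0.8,10],[0,0,0,-0.8,10],[0,0,0,-0.5,10],[0,0,0,0,10]]'
python3 - <<'E'
from h import *
st=r.get_state();R_=R.from_quat(st["eef_rot"]).as_matrix();print(st["clock"],st["tool_pos"].round(4),np.degrees(np.arctan2(R_[1,1],R_[0,1])),st["contact_force"].round(1),st["moment"].round(3))
E
```

```text
clock: 21.25
tool_pos: [0.5696, 0.003, 0.1516]
eef_rot: [0.199, 0.98, 0.0, 0.0]
contact_force: [0.2, 0.2, -3.4]
opening: 0.179
[0.5696 0.003  0.1516] [ 0.2  0.2 -3.4] [0.031 0.031 0.077] [ 0.06  0.77 -0.25  1.83  0.32  0.58  0.78]
clock: 21.75
tool_pos: [0.5697, 0.0032, 0.1516]
eef_rot: [0.344, 0.939, 0.0, 0.0]
contact_force: [1.2, -0.7, -3.6]
opening: 0.181
21.75 [0.5697 0.0032 0.1516] 49.79155402023846 [ 1.2 -0.7 -3.6] [-0.021 -0.045  0.051]
```

```bash
python3 -m inch '[[0,0,0,-0.6,10],[0,0,0,-0.6,10],[0,0,0,-0.6,10],[0,0,0,-0.6,10],[0,0,0,0,10]]';python3 -c "
from h import *
st=r.get_state();print(st['tool_pos'].round(4),st['contact_force'].round(1),st['moment'].round(3))"
python3 -m inch '[[0,0,0,-0.4,10],[0,0,0,-0.4,10],[0,0,0,-0.3,10],[0,0,0,0,10]]'
python3 - <<'E'
from h import *
st=r.get_state();R_=R.from_quat(st["eef_rot"]).as_matrix();print(st["clock"],st["tool_pos"].round(4),np.degrees(np.arctan2(R_[1,1],R_[0,1])),st["contact_force"].round(1),st["moment"].round(3))
E
```

```text
clock: 22.25
tool_pos: [0.5697, 0.0032, 0.1516]
eef_rot: [0.458, 0.889, 0.0, 0.0]
contact_force: [0.2, -0.2, -2.6]
opening: 0.178
[0.5697 0.0032 0.1516] [ 0.2 -0.2 -2.6] [ 0.015 -0.056  0.049]
clock: 22.65
tool_pos: [0.5697, 0.0031, 0.1516]
eef_rot: [0.51, 0.86, 0.0, 0.0]
contact_force: [1.2, 1.0, -2.4]
opening: 0.178
22.65 [0.5697 0.0031 0.1516] 28.73813470027118 [ 1.2  1.  -2.4] [ 0.068 -0.184  0.154]
```

```bash
python3 -m inch '[[0,0,0,-0.4,10],[0,0,0,-0.3,10],[0,0,0,0,10]]'
python3 - <<'E'
from h import *
st=r.get_state();R_=R.from_quat(st["eef_rot"]).as_matrix();print(st["clock"],st["tool_pos"].round(4),np.degrees(np.arctan2(R_[1,1],R_[0,1])),st["contact_force"].round(1),st["moment"].round(3))
E
```

```text
clock: 22.95
tool_pos: [0.5697, 0.0032, 0.1516]
eef_rot: [0.54, 0.842, 0.0, 0.0]
contact_force: [1.4, 0.6, -2.8]
opening: 0.178
22.95 [0.5697 0.0032 0.1516] 24.611721989348734 [ 1.4  0.6 -2.8] [ 0.059 -0.279  0.749]
```

```bash
python3 -m inch '[[0,0,-0.03,0.5,10],[0,0,0,0.4,10],[0,0,0,0,10],[0,0,0,0,88],[0,0,0,0,88]]'; python3 -m inch '[[0,0,0,0,88],[0,0,0,0,88],[0,0,0,0,88],[0,0,0.4,0,88],[0,0,0.8,0,88]]';python3 -m inch '[[0,0,1,0,88],[0,0,1,0,88],[0,0,1,0,88],[0.5,0,0.5,0,88],[0.5,0,0,0,88]]'; python3 -m inch '[[0,0,0,0,88],[0,0,0,0,88],[0,0,0,0,88]]'
python3 - <<'E'
from h import *
st=r.get_state();print(st["clock"],st["tool_pos"].round(4),st["contact_force"].round(1))
s=snap("wrist");np.savez("/tmp/w8.npz",W=cloud(s),**s);W=cloud(s);im=s["pixels"].astype(int)
q=snap("side")["pixels"][:,:,::-1]
cv2.imwrite("pics/end.png",np.hstack([cv2.resize(s["pixels"][:,:,::-1],(400,300)),cv2.resize(q[150:330,170:410],(400,300))]))
f=lambda k:cv2.minAreaRect(np.ascontiguousarray(k[:,:2],dtype=np.float32))
v,u=np.nonzero((im[:,:,0]>90)&(im[:,:,1]<60)&(im[:,:,2]<60)); k=W[v,u]; k=k[np.hypot(*(k[:,:2]-[.5696,.003]).T)<.06]
z=np.nanpercentile(k[:,2],70);print("handle top z",z,f(k[abs(k[:,2]-z)<.003]))
x=W.reshape(-1,3);x=x[np.hypot(*(x[:,:2]-[.5696,.003]).T)<.075];k=x[(x[:,2]>.046)&(x[:,2]<.054)];print("flange",f(k),np.median(k[:,2]))
E
```

```text
clock: 23.45
tool_pos: [0.5693, 0.0025, 0.1508]
eef_rot: [0.501, 0.866, -0.0, -0.0]
contact_force: [0.3, -0.5, 0.6]
opening: 0.332
clock: 23.95
tool_pos: [0.5685, 0.0029, 0.1804]
eef_rot: [0.5, 0.866, -0.001, -0.001]
contact_force: [-0.2, -1.2, 0.1]
opening: 0.785
clock: 24.45
tool_pos: [0.596, 0.003, 0.2716]
eef_rot: [0.5, 0.866, 0.001, 0.002]
contact_force: [1.1, 0.1, -0.4]
opening: 0.999
clock: 24.75
tool_pos: [0.5935, 0.0029, 0.268]
eef_rot: [0.5, 0.866, -0.0, -0.001]
contact_force: [0.3, -0.8, -0.9]
opening: 0.995
24.75 [0.5935 0.0029 0.268 ] [ 0.3 -0.8 -0.9]
handle top z 0.15456435340573196 ((0.5695231556892395, 0.004543997347354889), (0.01582641713321209, 0.06222523748874664), 30.26475715637207)
flange ((0.5694150924682617, 0.0033518895506858826), (0.10023335367441177, 0.10023265331983566), 71.19029235839844) 0.05044387912445239
```

View pics/end.png

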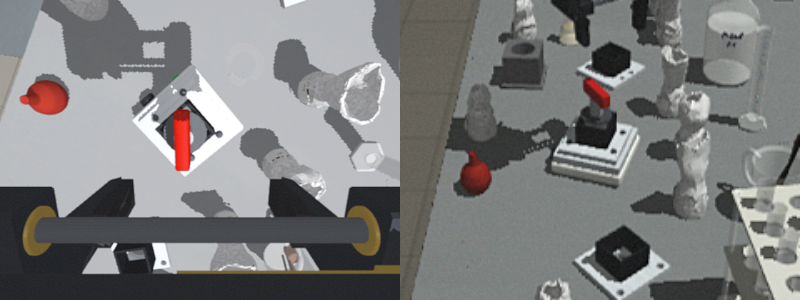

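```bash
python3 -c "
from plant import r
print(r.finish_job())"
```

```text
the job is handed in; nothing more can be done
None
```

I set the matching flange on the studs and turned the ring clockwise to its stop with the spanner. I left the spanner standing in the ring and handed the job in at about 25 s; no verdict is reported.

**Flange:** `flange_oblong` was the one at about x 0.426, y -0.237 (hole spacing about 53 mm in the pictures, against 54 mm given). The last picture puts its plate's top face at 50.4 mm, where 50 mm is fully down. An earlier one had its centre within about 1 mm of the plate's and the two square to within 0.1°.

**Ring:** I never measured its angle directly. At the end of the turn the moment rose to 0.75 N m, and the spanner came to rest about 60° clockwise of the world x axis. That matches the stop plus the pins' play.

**Spanner:** the top of its handle stands at 154.6 mm, so its pins are about 7.4 mm into the ring. It measures about 1.2 mm off the flange's centre, within the limit. Part of that may be a sideways error of 1–2 mm that I found in the wrist camera.

**Everything else:** the gripper is clear and open. In the last pictures nothing around the drive looks shifted or knocked over, but I did not measure the other flanges, flasks or bulb again.

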